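Run the axle board out to its line and hold it

ROBOT

A 6-joint arm with a two-finger parallel gripper is mounted at the origin on the work surface. World frame = base frame: x ahead of the robot, y to its left, z up, the work surface at z = 0. Lengths are in m, angles in rad, forces in N, time in s.
With the tool pointing down it reaches from about 0.35 to 0.875 m from the base axis. Payload 4.2 kg.
Tool frame: the origin (TCP) lies at the very end of the fingers, on their centre line; the grasp point (between the pads) lies 19 mm behind it (arm.hold_point_z is the distance from the TCP to the grasp point, in m); z points along the fingers, y is the direction in which the jaws open and shut (so a half turn about z gives the same grasp; the last joint's range is limited). The gripper opens to 87 mm and grips with 3 to 60 N. Pads are 19 mm wide; open, the fingers measure 117 mm over their backs; the gripper's body (75 mm by 190 mm) begins 51 mm behind the grasp point.
Start: joints at [1.594, 0.385, 0.008, 0, -1.194, -0.259], TCP at [0.146, 0.608, 0.223] pointing down, gripper open.
Joint ranges: [-3.14, 3.14], [-1.21, 2.06], [-1.07, 1.41], [-3.16, 2.05], [-2.99, -0.16], [-3.1, 3.1]. Speed limits (rad/s): [2.79, 2.79, 3.14, 3.14, 3.14, 3.14].

INTERFACE

Orientations are given as [roll, pitch, yaw] about the fixed x, y, z axes, in that order (R = Rz(yaw) Ry(pitch) Rx(roll)).
In Python, from workcell import readout, optics, arm gives the robot as it stands.
- The arm moves only by the tool jog_arm, never from a script. Its argument "rows" is a list of rows, each a list of 7 numbers: the gripper command: -1 is shut, 1 is fully open, values between are in proportion, then the shift along the tool's x, y, z in m, then the turn, a rotation vector about the tool's x, y, z in degrees. In form: [[claw, x, y, z, wx, wy, wz], ...]. A call has 1 to 8 rows; each row is the pose to reach, as a shift and turn from the pose measured when the call began, along the tool's axes at that moment; what a row does not reach only later rows make up. A row lasts 1/12 s, in which the tool goes at most 41.7 mm and 7.16 degrees, less where a joint would pass 70% of its speed; a pose out of reach is approached as far as the arm can. A call with a gripper value outside its range is refused whole. The fingers move at their own pace and stop on an object; "newtons" is the grip in N (left out, the last holds). Time passes only in rows, so rows that repeat a pose let the fingers close. It gives the time, the measured TCP pose, the force and the opening at its end, in the units of the state.
- readout.get_obs(): the state, without advancing time (a new reading comes with each control period).
- optics.read_camera(name): name is "scene" or "top"; returns the picture (400x640x3 uint8, red, green, blue); there is no depth.
- optics.camera_params(name): a dict with "fx", "fy", "cx", "cy" (pixels), "extrinsics" (4x4, takes a point from camera to world coordinates). Camera axes: x right, y down, z forward; pixel columns grow to the right and rows downward; lengths in m; the calibration is good to about 2 mm. A picture is of the moment at which its call begins. camera_params takes no time and is no camera call.
- arm.job_done(): hands the job in, once; it reports no verdict.
The state is a dict: "t": time; "joints": joint angles; "joint_vel": joint speeds; "effort": joint torques, N m; "tool_pos": TCP position; "ee_rot": TCP orientation; "wrist_force": force on the tool from outside, world axes, zero at the start; "ft_torque": the same for the moment, N m; "finger_gap": opening from 0.0 (shut) to 1.0 (fully open).
Only numpy, scipy, OpenCV 4.12 (cv2) and the standard library are available. Lean on these libraries where they do the work, as an engineer would, in place of code of your own. Each camera call takes 0.05 s, during which the arm holds its last target.

TASK

Take the wheel hub off the plywood board and set it down gently in the white parts tray. Then slide the board (do not lift it) out along the dark wooden block, hole end first, until the line drawn across it lies right along the block's end edge, so that an axle can be pushed up through the hole. Out there the board would tip off, so hold it level on the block and finish while still holding it; leave the other things on the bench alone.

Things in the scene. Friction and masses are not known exactly. Their poses are not given: they have to be found in the camera images.
- board: Loose plywood board, 320 x 60 x 18 mm, about 0.24 kg, lying flat on the block with its hole end sticking out past the block's end. Origin: centre of its underside. x: along its length towards the hole end (28 mm through hole centred 125 mm from the origin); y: across its 60 mm width; z: up. At the line its centre of mass lies about 37 mm past the block's edge, so it tips (hole end down) unless held.
- board_line (a point): The dark line, 4 mm wide, drawn square across the board's top and down both sides, 40 mm from the board's middle on the side away from the hole (200 mm from the hole end, 120 mm from the tail end). The point is the middle of the line, at the board's underside; axes as the board's.
- block: Fixed dark wooden block, 260 x 110 x 70 mm, with a flat top 70 mm above the bench. Origin: centre of its underside. x: along its length, the direction in which the board is slid out (roughly to the robot's right); y: across; z: up.
- block_edge (a point): Middle of the block's top end edge, over which the board sticks out: 130 mm from the block's origin along its x, at the height of its top. Axes as the block's.
- hub: Bare aluminium wheel hub, standing upright on the board, about 0.25 kg. 58 mm tall plus a 12 mm long, 10 mm thick axle stub on top. Upper flange 40 mm in diameter from 46 to 58 mm above its foot, waist 28 mm in diameter from 13 to 41 mm, foot flange 44 mm in diameter. Origin: centre of its foot; z up along the axle.
- tray: Fixed white open parts tray, 170 x 130 x 35 mm, walls and floor about 4 mm, on the bench to the robot's left. Origin: centre of its underside; x along its 170 mm. A small lockring lies in its corner at +x, +y.
- lockring: Dark steel ring, 34 mm in diameter, 10 mm high, lying in the tray. It may be nudged. Origin: centre of its underside.
- sprocket: Bystander: flat steel sprocket, 100 mm across, 6 mm thick, lying on the bench below where the board sticks out. Origin: centre of its underside.
- oil: Bystander: white bottle, 52 mm in diameter, 140 mm tall. Origin: centre of its underside.
- grease: Bystander: metal can, 72 mm in diameter, 70 mm tall. Origin: centre of its underside.
- mug: Bystander: white mug, 80 mm in diameter, 90 mm tall. Origin: centre of its underside.
- carton: Bystander: cardboard carton, 80 x 55 x 25 mm, lying flat. Origin: centre of its underside.
- screwdriver: Bystander: screwdriver lying on the bench between robot and block. x along its length.
- wrench: Bystander: steel wrench lying on the bench, front right. x along its length.
Mind the look-alikes: they are no part of the job. Several things have the shape of the tray; the one meant has the colours described above.

How it is judged:
By the outcome, as a careful person would: the job done as asked, in the order asked, and still so for the second after the job is handed in, while the arm keeps its last pose, push and grip.
It also fails if it takes over 51 s, if anything falls off the work surface, if the arm or the gripper's body presses on something with over 40 N, if the wrist force passes 120 N, or if a joint passes its speed limit or range.

## Working session

There is one attempt and no reset: what is moved stays moved. The work goes in short steps, Python scripts to look and compute and a tool call to move; the robot and the scene stay as the last step left them, time stands still between calls to the robot, and variables do not carry over. Pictures are saved under pics/ and viewed, and the job is handed in when it is done.

Besides the shell and the picture viewer there is one more tool, called by a JSON object that holds its "fn" and its "kwargs", one argument or row to a line. jog_arm: Moves the arm, as the interface text tells. Its arguments: {"type":"object","properties":{"rows":{"type":"array","items":{"type":"array","items":{"type":"number"}}},"newtons":{"type":"number"}},"required":["rows"]}

```bash
mkdir -p pics; ls; python3 - <<'E'
from workcell import readout, optics, arm
import cv2, numpy as np
o=readout.get_obs()
print({k:np.round(v,3).tolist() for k,v in o.items()}, arm.hold_point_z)
for n in ("scene","top"):
    im=optics.read_camera(n); cv2.imwrite(f"pics/{n}0.png",im[:,:,::-1])
    p=optics.camera_params(n); print(n,{k:np.round(v,4).tolist() for k,v in p.items()})
E
```

```text
pics
{'t': 0.0, 'joints': [1.594, 0.386, 0.007, -0.001, -1.194, -0.259], 'joint_vel': [-0.0, 0.001, 0.0, 0.001, -0.001, 0.0], 'effort': [0.001, -39.067, 18.74, 4.22, 0.011, -0.0], 'tool_pos': [0.146, 0.607, 0.221], 'ee_rot': [3.139, -0.0, -0.236], 'wrist_force': [0.451, 0.334, 0.226], 'ft_torque': [-0.033, 0.054, -0.0], 'finger_gap': 0.999} 0.0187
scene {'fx': 426.9372, 'fy': 426.9372, 'cx': 329.3458, 'cy': 197.6513, 'extrinsics': [[-0.8222, 0.4469, -0.3525, 0.941], [0.5692, 0.6422, -0.5134, 0.6519], [-0.0031, -0.6228, -0.7824, 0.9705], [0.0, 0.0, 0.0, 1.0]]}
top {'fx': 483.0404, 'fy': 483.0404, 'cx': 320.2827, 'cy': 198.513, 'extrinsics': [[-0.0058, -0.9977, 0.0678, 0.4279], [-1.0, 0.0056, -0.0034, 0.0619], [0.003, -0.0678, -0.9977, 1.5286], [0.0, 0.0, 0.0, 1.0]]}
```

View pics/scene0.png

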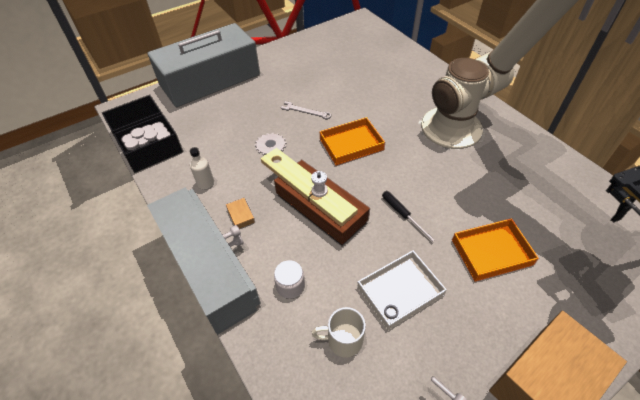

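View pics/top0.png

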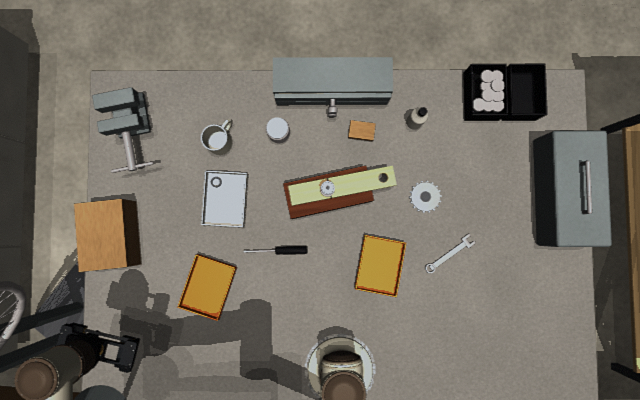

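The white tray is at top (225,199) and scene (402,288). The orange trays at top (208,286) and (380,264) are look-alikes. The hub is at top (327,187) on the yellow-green board. The line isn't visible at this scale, so I'll check close crops.

```bash
python3 - <<'E'
import cv2
t=cv2.imread('pics/top0.png'); s=cv2.imread('pics/scene0.png')
cv2.imwrite('pics/c1.png',cv2.resize(t[155:225,270:405],None,fx=5.9,fy=5.9,interpolation=cv2.INTER_CUBIC))
cv2.imwrite('pics/c2.png',cv2.resize(s[140:245,250:380],None,fx=5.5,fy=5.5,interpolation=cv2.INTER_CUBIC))
cv2.imwrite('pics/c3.png',cv2.resize(t[160:235,190:260],None,fx=7,fy=7,interpolation=cv2.INTER_CUBIC))
E
```

```text
(no output)
```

View pics/c1.png

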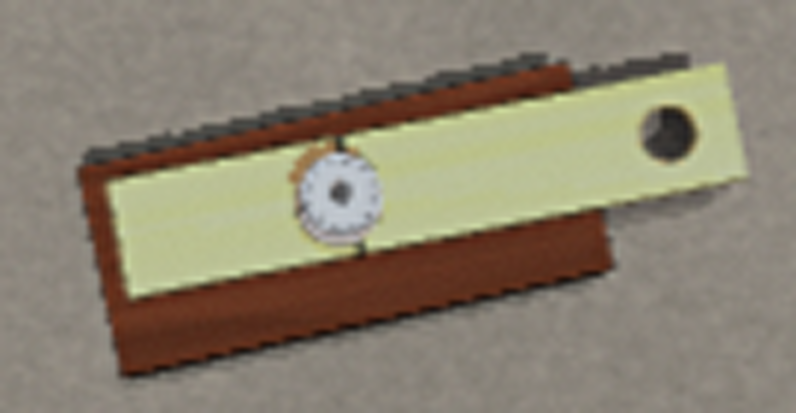

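View pics/c2.png

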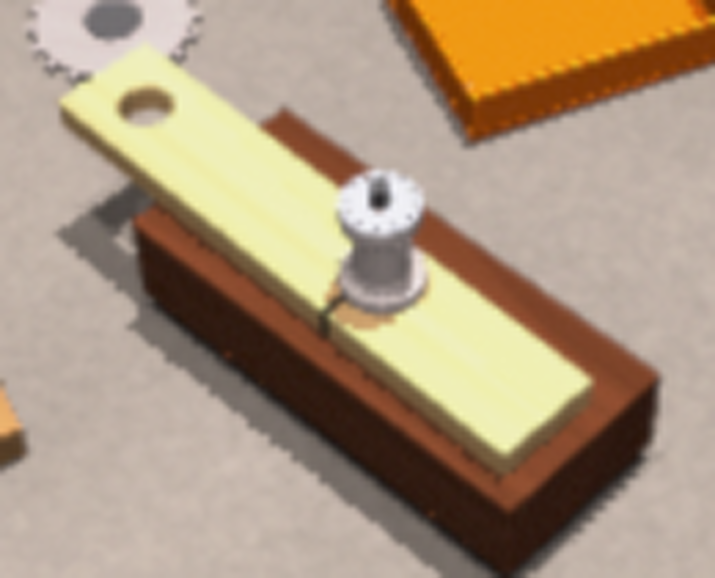

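View pics/c3.png

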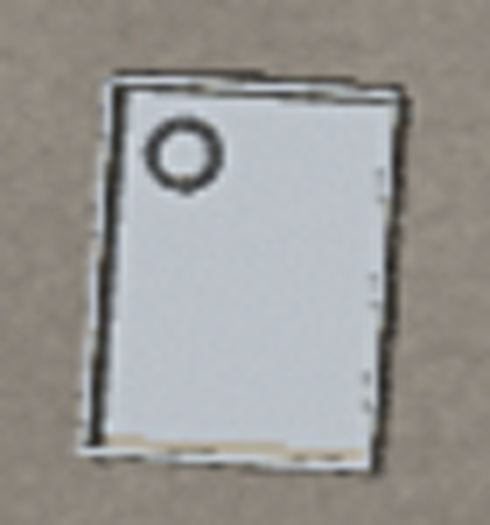

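Choice: the plywood board on the brown block, with the hub over the drawn line. In crop c1 the line ends are at (340,143) and (362,250). The white tray has the dark ring at its upper left.

```bash
cat > h.py <<'E'
from workcell import readout, optics, arm
import numpy as np
from scipy.spatial.transform import Rotation as R
def ray(cam,u,v,z):
    p=optics.camera_params(cam);E=np.array(p['extrinsics'])
    d=E[:3,:3]@np.array([(u-p['cx'])/p['fx'],(v-p['cy'])/p['fy'],1.])
    o=E[:3,3];return o+d*(z-o[2])/d[2]
def proj(cam,P):
    p=optics.camera_params(cam);E=np.array(p['extrinsics'])
    c=E[:3,:3].T@(np.array(P)-E[:3,3]);return np.array([p['fx']*c[0]/c[2]+p['cx'],p['fy']*c[1]/c[2]+p['cy']])
def crop(pts,f,u0,v0): return [((u+.5)/f-.5+u0,(v+.5)/f-.5+v0) for u,v in pts]
def togo(P,yaw):
    "tool-frame shift & rotvec(deg) to TCP pos P, pointing down with yaw"
    o=readout.get_obs();C=R.from_euler('xyz',o['ee_rot']);T=R.from_euler('xyz',[np.pi,0,yaw])
    return C.inv().apply(np.array(P)-o['tool_pos']),np.degrees((C.inv()*T).as_rotvec())
E
python3 - <<'E'
from h import *
def show(name,cam,pts,f,u0,v0,z):
    for q in crop(pts,f,u0,v0): print(name,cam,np.round(ray(cam,*q,z),4)[:2])
a=(5.9,270,155)
show('boardcorner tail/hole','top',[(107,181),(130,298),(724,63),(748,177)],*a,.088)
show('hole','top',[(668,133)],*a,.088)
show('line','top',[(340,143),(362,250)],*a,.088)
show('stub','top',[(342,190)],*a,.088+.07)
show('blockedge','top',[(568,65),(612,264)],*a,.07)
show('blocktail','top',[(80,168),(122,369)],*a,.07)
b=(5.5,250,140)
show('boardcorner','scene',[(508,463),(592,382),(62,100),(148,45)],*b,.088)
show('line','scene',[(324,313)],*b,.088)
show('stubtop','scene',[(379,180)],*b,.088+.07)
show('block','scene',[(138,220),(285,108),(512,512),(658,378)],*b,.07)
c=(7,190,160)
show('tray','top',[(112,75),(405,88),(85,455),(376,468)],*c,.035)
show('ring','top',[(184,155)],*c,.014)
E
```

```text
boardcorner tail/hole top [0.5662 0.1543]
boardcorner tail/hole top [0.5066 0.1428]
boardcorner tail/hole top [ 0.6248 -0.1599]
boardcorner tail/hole top [ 0.5664 -0.1712]
hole top [ 0.5891 -0.1309]
line top [0.5849 0.0359]
line top [0.5303 0.0252]
stub top [0.5545 0.0364]
blockedge top [ 0.6266 -0.0822]
blockedge top [ 0.5237 -0.1035]
blocktail top [0.5747 0.1693]
blocktail top [0.4713 0.1479]
boardcorner scene [0.5652 0.16  ]
boardcorner scene [0.5057 0.1449]
boardcorner scene [ 0.6211 -0.1587]
boardcorner scene [ 0.5641 -0.168 ]
line scene [0.5865 0.038 ]
stubtop scene [0.5506 0.0349]
block scene [ 0.6239 -0.0792]
block scene [ 0.5207 -0.1027]
block scene [0.5721 0.1733]
block scene [0.4693 0.1507]
tray top [0.6194 0.4131]
tray top [0.6129 0.2829]
tray top [0.4509 0.4232]
tray top [0.4445 0.295 ]
ring top [0.5857 0.3853]
```

```bash
python3 - <<'E'
from h import *
print(np.round(togo([.5525,.0355,.225],-1.366),4))
E
```

```text
[[ 5.29000e-01  4.60800e-01 -2.50000e-03]
 [ 9.45000e-02 -6.68000e-02  6.47471e+01]]
```

{"fn": "jog_arm", "kwargs": {
  "rows": [
    [1, 0.529, 0.461, -0.003, 0.1, -0.1, 64.7],
    [1, 0.529, 0.461, -0.003, 0.1, -0.1, 64.7],
    [1, 0.529, 0.461, -0.003, 0.1, -0.1, 64.7],
    [1, 0.529, 0.461, -0.003, 0.1, -0.1, 64.7],
    [1, 0.529, 0.461, -0.003, 0.1, -0.1, 64.7],
    [1, 0.529, 0.461, -0.003, 0.1, -0.1, 64.7],
    [1, 0.529, 0.461, -0.003, 0.1, -0.1, 64.7],
    [1, 0.529, 0.461, -0.003, 0.1, -0.1, 64.7]
  ],
  "newtons": 30
}}

```text
t: 0.77
tool_pos: [0.3394, 0.3339, 0.2238]
ee_rot: [3.141, 0.0, -1.241]
wrist_force: [0.9, 0.8, 0.2]
finger_gap: 0.999
```

```bash
python3 - <<'E'
from h import *
print(np.round(togo([.5525,.0355,.225],-1.366),4),readout.get_obs()['joints'])
E
```

```text
[[ 3.5120e-01 -1.0510e-01 -1.3000e-03]
 [ 3.0200e-02  1.8300e-02  7.1375e+00]] [ 1.11895688e+00  1.28337040e-01 -3.40161699e-01 -6.79154878e-04
 -1.10240465e+00 -7.89280241e-01]
```

{"fn": "jog_arm", "kwargs": {
  "rows": [
    [1, 0.351, -0.105, -0.001, 0, 0, 7.1],
    [1, 0.351, -0.105, -0.001, 0, 0, 7.1],
    [1, 0.351, -0.105, -0.001, 0, 0, 7.1],
    [1, 0.351, -0.105, -0.001, 0, 0, 7.1],
    [1, 0.351, -0.105, -0.001, 0, 0, 7.1],
    [1, 0.351, -0.105, -0.001, 0, 0, 7.1],
    [1, 0.351, -0.105, -0.001, 0, 0, 7.1],
    [1, 0.351, -0.105, -0.001, 0, 0, 7.1]
  ]
}}

```text
t: 1.43
tool_pos: [0.5326, 0.0622, 0.2244]
ee_rot: [3.141, 0.0, -1.365]
wrist_force: [1.2, 0.6, -0.4]
finger_gap: 1.002
```

{"fn": "jog_arm", "kwargs": {
  "rows": [
    [1, 0, 0, 0, 0, 0, 0]
  ]
}}

```text
t: 1.52
tool_pos: [0.5352, 0.0574, 0.2235]
ee_rot: [3.14, -0.001, -1.372]
wrist_force: [0.6, 1.1, -0.2]
finger_gap: 1.001
```

```bash
python3 - <<'E'
from h import *
print(np.round(togo([.5525,.0355,.121],-1.366),4),readout.get_obs()['joints'])
E
```

```text
[[ 0.0248 -0.0128  0.1026]
 [ 0.0981 -0.0602 -0.3405]] [ 4.08639449e-01  2.37471529e-01 -2.02745744e-01  7.46394800e-04
 -1.13247062e+00 -2.10103571e-01]
```

{"fn": "jog_arm", "kwargs": {
  "rows": [
    [1, 0.025, -0.013, 0, 0.1, -0.1, 0],
    [1, 0.025, -0.013, 0, 0.1, -0.1, 0],
    [1, 0.025, -0.013, 0.03, 0.1, -0.1, 0],
    [1, 0.025, -0.013, 0.03, 0.1, -0.1, 0]
  ]
}}

```text
t: 1.85
tool_pos: [0.5495, 0.0348, 0.1886]
ee_rot: [3.132, 0.002, -1.374]
wrist_force: [-1.9, -1.2, -1.9]
finger_gap: 1.004
```

```bash
python3 - <<'E'
from h import *
import cv2
print(np.round(togo([.5525,.0355,.121],-1.366),4))
o=readout.get_obs();u=proj('scene',o['tool_pos']);print(u)
im=optics.read_camera('scene')[:,:,::-1][70:230,230:410]
cv2.imwrite('pics/s1.png',cv2.resize(im,None,fx=3.7,fy=3.7,interpolation=cv2.INTER_CUBIC))
E
```

```text
[[ 0.     -0.0038  0.0676]
 [ 0.5714  0.1075 -0.4848]]
[318.59231686 163.88398728]
```

View pics/s1.png

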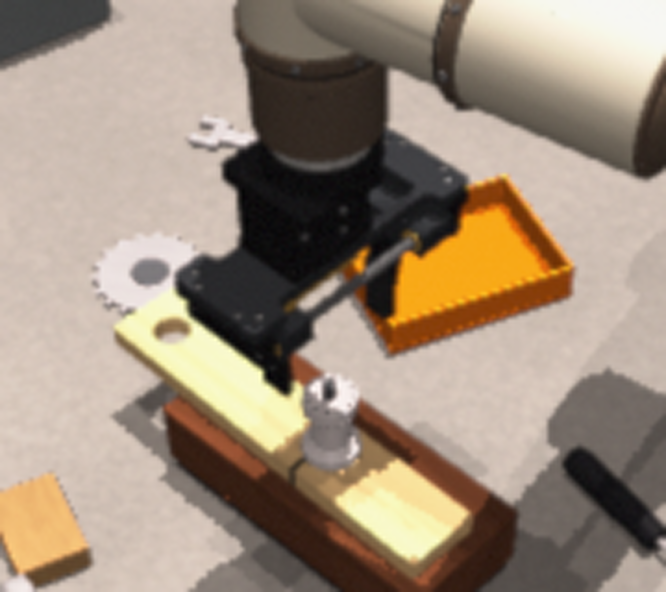

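The picture shows the fingers straddling the hub: tips at crop (282,385) and (385,305), with the stub below their midpoint. I'll descend.

{"fn": "jog_arm", "kwargs": {
  "rows": [
    [1, 0, -0.003, 0.03, 0.5, 0.1, 0],
    [1, 0, -0.003, 0.06, 0.5, 0.1, 0],
    [1, 0, -0.003, 0.067, 0.5, 0.1, 0],
    [1, 0, -0.003, 0.067, 0.5, 0.1, 0],
    [1, 0, -0.003, 0.067, 0.5, 0.1, 0]
  ]
}}

```text
t: 2.32
tool_pos: [0.5537, 0.036, 0.1252]
ee_rot: [-3.139, -0.002, -1.371]
wrist_force: [0.1, 0.3, 0.9]
finger_gap: 1.003
```

{"fn": "jog_arm", "kwargs": {
  "rows": [
    [0, 0, 0, 0, 0, 0, 0],
    [0, 0, 0, 0, 0, 0, 0],
    [-0.3, 0, 0, 0, 0, 0, 0],
    [-0.3, 0, 0, 0, 0, 0, 0],
    [-0.3, 0, 0, 0, 0, 0, 0],
    [-0.3, 0, 0, 0, 0, 0, 0]
  ],
  "newtons": 25
}}

```text
t: 2.82
tool_pos: [0.5538, 0.036, 0.1255]
ee_rot: [-3.138, -0.002, -1.371]
wrist_force: [0.1, 0.7, 0.2]
finger_gap: 0.629
```

{"fn": "jog_arm", "kwargs": {
  "rows": [
    [-0.1, 0, 0, 0.007, 0, 0, 0],
    [-0.1, 0, 0, 0.007, 0, 0, 0],
    [-0.1, 0, 0, 0.007, 0, 0, 0]
  ]
}}

```text
t: 3.07
tool_pos: [0.5534, 0.0358, 0.1177]
ee_rot: [-3.14, -0.002, -1.371]
wrist_force: [-1.0, -1.0, 0.6]
finger_gap: 0.472
```

{"fn": "jog_arm", "kwargs": {
  "rows": [
    [-0.5, 0, 0, 0, 0, 0, 0],
    [-0.5, 0, 0, 0, 0, 0, 0],
    [-0.5, 0, 0, 0, 0, 0, 0],
    [-0.5, 0, 0, 0, 0, 0, 0],
    [-0.5, 0, 0, 0, 0, 0, 0],
    [-0.5, 0, 0, 0, 0, 0, 0]
  ]
}}

```text
t: 3.57
tool_pos: [0.5537, 0.0359, 0.1178]
ee_rot: [-3.139, -0.002, -1.371]
wrist_force: [1.3, 0.3, -0.6]
finger_gap: 0.443
```

{"fn": "jog_arm", "kwargs": {
  "rows": [
    [-0.7, 0, 0, -0.01, 0, 0, 0],
    [-0.7, 0, 0, -0.02, 0, 0, 0],
    [-0.7, 0, 0, -0.03, 0, 0, 0],
    [-0.7, 0, 0, -0.05, 0, 0, 0],
    [-0.7, 0, 0, -0.07, 0, 0, 0],
    [-0.7, 0, 0, -0.07, 0, 0, 0],
    [-0.7, 0, 0, -0.07, 0, 0, 0]
  ]
}}

```text
t: 4.15
tool_pos: [0.5539, 0.0363, 0.1895]
ee_rot: [-3.136, -0.001, -1.372]
wrist_force: [-0.4, 0.3, -2.5]
finger_gap: 0.442
```

```bash
python3 - <<'E'
from h import *
import cv2
print(np.round(togo([.515,.342,.19],-1.366),4))
im=optics.read_camera('scene')[:,:,::-1][70:230,230:410]
cv2.imwrite('pics/s2.png',cv2.resize(im,None,fx=3.7,fy=3.7,interpolation=cv2.INTER_CUBIC))
E
```

```text
[[-0.3074 -0.0223 -0.0007]
 [-0.3224 -0.0624 -0.3205]]
```

View pics/s2.png

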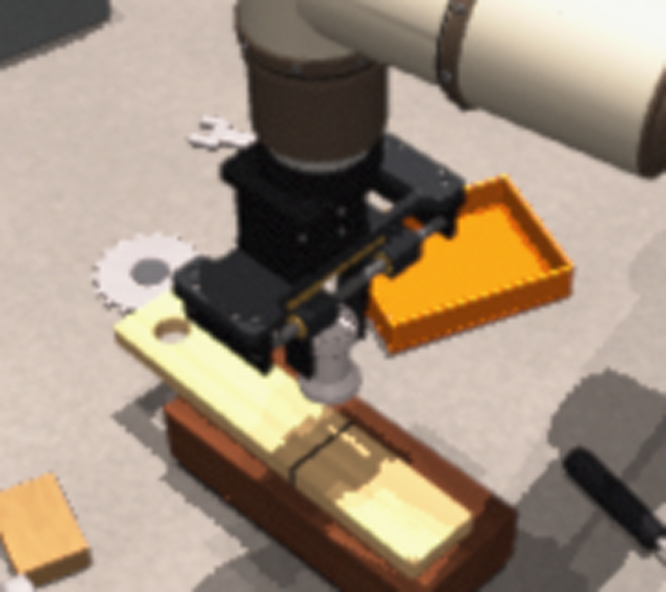

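The hub is off the board and hanging straight, with 2.5 N on the wrist. The full line now shows at crop (320,450). Next is the tray.

{"fn": "jog_arm", "kwargs": {
  "rows": [
    [-0.7, -0.03, -0.002, 0, -0.2, 0, 0],
    [-0.7, -0.07, -0.005, 0, -0.2, 0, 0],
    [-0.7, -0.11, -0.008, 0, -0.3, 0, 0],
    [-0.7, -0.15, -0.011, 0, -0.3, 0, 0],
    [-0.7, -0.19, -0.014, 0, -0.3, 0, 0],
    [-0.7, -0.23, -0.017, 0, -0.3, 0, 0],
    [-0.7, -0.27, -0.02, 0, -0.3, 0, 0],
    [-0.7, -0.307, -0.022, 0, -0.3, 0, 0]
  ]
}}

```text
t: 4.87
tool_pos: [0.5124, 0.343, 0.1859]
ee_rot: [3.136, -0.003, -1.372]
wrist_force: [1.2, -0.4, -2.9]
finger_gap: 0.44
```

{"fn": "jog_arm", "kwargs": {
  "rows": [
    [-0.7, 0, 0, 0, 0, 0, 0],
    [-0.7, 0, 0, 0, 0, 0, 0]
  ]
}}

```text
t: 5.03
tool_pos: [0.5107, 0.3444, 0.1833]
ee_rot: [3.132, -0.005, -1.368]
wrist_force: [-0.7, -1.2, -3.3]
finger_gap: 0.445
```

```bash
python3 - <<'E'
from h import *
import cv2
print(np.round(togo([.515,.342,.035],-1.366),4))
im=optics.read_camera('scene')[:,:,::-1][180:340,300:480]
cv2.imwrite('pics/s3.png',cv2.resize(im,None,fx=3.7,fy=3.7,interpolation=cv2.INTER_CUBIC))
E
```

```text
[[ 0.0025 -0.0052  0.1483]
 [ 0.5695 -0.2688 -0.1427]]
```

View pics/s3.png

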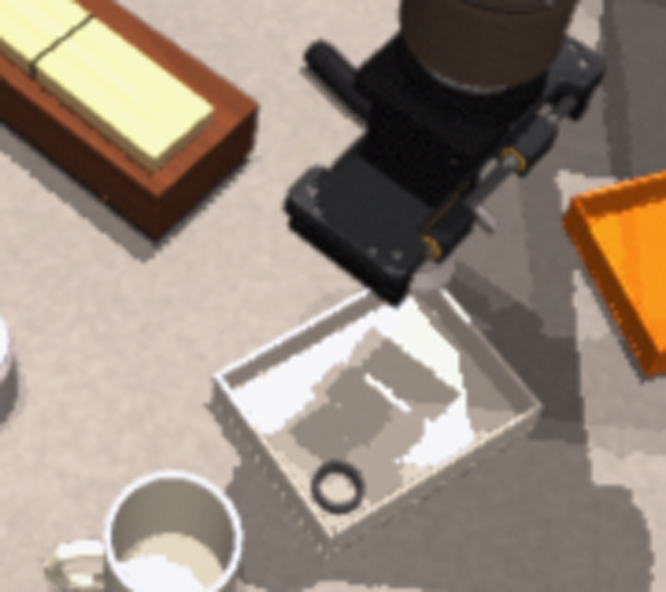

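Hub is above the tray and clear of the ring. Going down.

{"fn": "jog_arm", "kwargs": {
  "rows": [
    [-0.7, 0.003, -0.005, 0.03, 0.5, -0.3, 0],
    [-0.7, 0.003, -0.005, 0.06, 0.5, -0.3, 0],
    [-0.7, 0.003, -0.005, 0.09, 0.5, -0.3, 0],
    [-0.7, 0.003, -0.005, 0.11, 0.5, -0.3, 0],
    [-0.7, 0.003, -0.005, 0.125, 0.5, -0.3, 0],
    [-0.7, 0.003, -0.005, 0.13, 0.5, -0.3, 0],
    [-0.7, 0.003, -0.005, 0.13, 0.5, -0.3, 0],
    [-0.7, 0.003, -0.005, 0.13, 0.5, -0.3, 0]
  ]
}}

```text
t: 5.75
tool_pos: [0.5162, 0.3394, 0.0543]
ee_rot: [3.141, 0.0, -1.371]
wrist_force: [0.0, 0.1, -2.4]
finger_gap: 0.443
```

```bash
python3 - <<'E'
from h import *
print(np.round(togo([.515,.342,.034],-1.366),4), readout.get_obs()['wrist_force'])
E
```

```text
[[-0.0028  0.0006  0.0203]
 [ 0.0201  0.0128 -0.2842]] [ 0.03111368  0.13048961 -2.36555189]
```

{"fn": "jog_arm", "kwargs": {
  "rows": [
    [-0.7, 0, 0, 0.003, 0, 0, 0],
    [-0.7, 0, 0, 0.006, 0, 0, 0],
    [-0.7, 0, 0, 0.009, 0, 0, 0],
    [-0.7, 0, 0, 0.012, 0, 0, 0],
    [-0.7, 0, 0, 0.014, 0, 0, 0],
    [-0.7, 0, 0, 0.016, 0, 0, 0],
    [-0.7, 0, 0, 0.017, 0, 0, 0],
    [-0.7, 0, 0, 0.017, 0, 0, 0]
  ]
}}

```text
t: 6.42
tool_pos: [0.516, 0.3393, 0.037]
ee_rot: [3.141, -0.0, -1.371]
wrist_force: [0.1, -0.9, -2.7]
finger_gap: 0.441
```

{"fn": "jog_arm", "kwargs": {
  "rows": [
    [-0.7, 0, 0, 0.001, 0, 0, 0],
    [-0.7, 0, 0, 0.001, 0, 0, 0],
    [-0.7, 0, 0, 0.002, 0, 0, 0],
    [-0.7, 0, 0, 0.002, 0, 0, 0]
  ]
}}

```text
t: 6.75
tool_pos: [0.516, 0.3393, 0.0348]
ee_rot: [3.141, -0.0, -1.371]
wrist_force: [0.6, -0.1, -1.8]
finger_gap: 0.443
```

{"fn": "jog_arm", "kwargs": {
  "rows": [
    [-0.7, 0, 0, 0.001, 0, 0, 0],
    [-0.7, 0, 0, 0.001, 0, 0, 0],
    [-0.7, 0, 0, 0.0015, 0, 0, 0],
    [-0.7, 0, 0, 0.0015, 0, 0, 0]
  ]
}}

```text
t: 7.08
tool_pos: [0.5161, 0.3397, 0.034]
ee_rot: [3.141, 0.0, -1.371]
wrist_force: [-1.6, 0.2, 1.2]
finger_gap: 0.44
```

Contact: the wrist force went from -2.4 to +1.2 N. I'll release gently and rise.

{"fn": "jog_arm", "kwargs": {
  "rows": [
    [0, 0, 0, 0, 0, 0, 0],
    [0.1, 0, 0, 0, 0, 0, 0],
    [0.3, 0, 0, 0, 0, 0, 0],
    [0.6, 0, 0, 0, 0, 0, 0],
    [0.6, 0, 0, 0, 0, 0, 0]
  ]
}}

```text
t: 7.5
tool_pos: [0.5162, 0.3397, 0.034]
ee_rot: [3.142, 0.0, -1.371]
wrist_force: [-0.7, 0.2, -0.4]
finger_gap: 0.692
```

{"fn": "jog_arm", "kwargs": {
  "rows": [
    [0.6, 0, 0, -0.02, 0, 0, 0],
    [0.7, 0, 0, -0.05, 0, 0, 0],
    [0.8, 0, 0, -0.08, 0, 0, 0],
    [0.9, 0, 0, -0.11, 0, 0, 0],
    [1, 0, 0, -0.14, 0, 0, 0],
    [1, 0, 0, -0.14, 0, 0, 0]
  ]
}}

```text
t: 8.0
tool_pos: [0.5195, 0.3419, 0.1816]
ee_rot: [-3.129, 0.006, -1.369]
wrist_force: [0.7, -0.1, 0.9]
finger_gap: 0.982
```

```bash
python3 - <<'E'
from h import *
import cv2
print(np.round(togo([.547,.090,.175],-1.386),4))
im=optics.read_camera('scene')[:,:,::-1][130:350,250:480]
cv2.imwrite('pics/s4.png',cv2.resize(im,None,fx=2.7,fy=2.7,interpolation=cv2.INTER_CUBIC))
E
```

```text
[[ 0.2524  0.0235  0.0047]
 [-0.7039  0.3666  0.9551]]
```

View pics/s4.png

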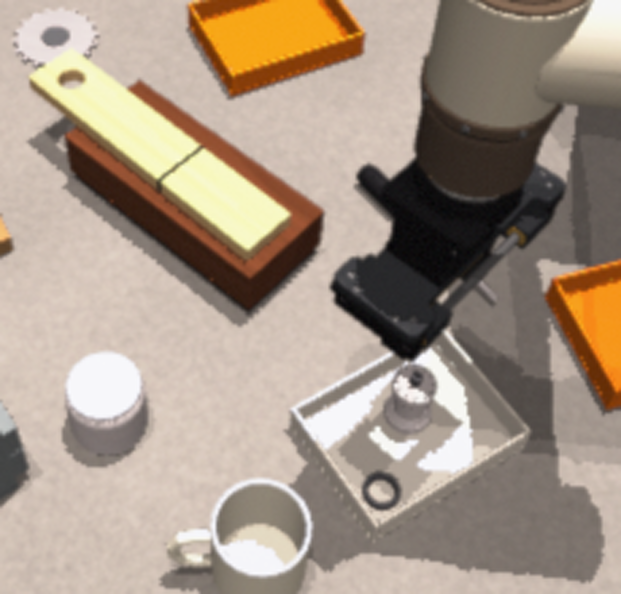

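The hub stands upright in the white tray at crop (410,400). The board is unobstructed now, so I'll re-measure it with both cameras.

```bash
python3 - <<'E'
from h import *
import cv2
t=optics.read_camera('top')[:,:,::-1];s=optics.read_camera('scene')[:,:,::-1]
cv2.imwrite('pics/t5.png',cv2.resize(t[155:225,270:405],None,fx=5.9,fy=5.9,interpolation=cv2.INTER_CUBIC))
cv2.imwrite('pics/s5.png',cv2.resize(s[140:245,250:380],None,fx=5.5,fy=5.5,interpolation=cv2.INTER_CUBIC))
E
```

```text
(no output)
```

View pics/t5.png

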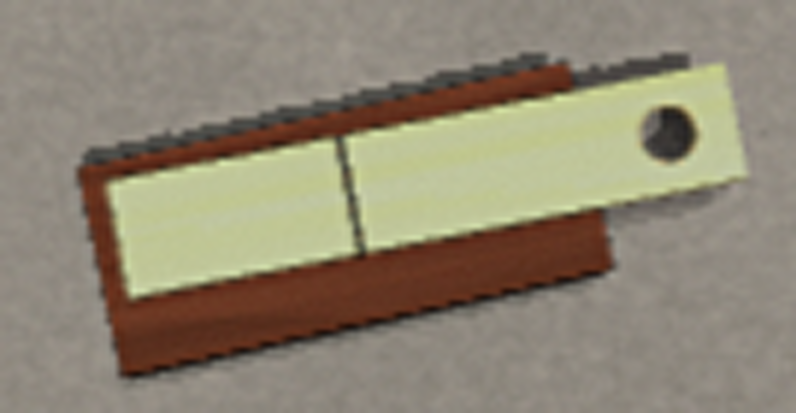

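View pics/s5.png

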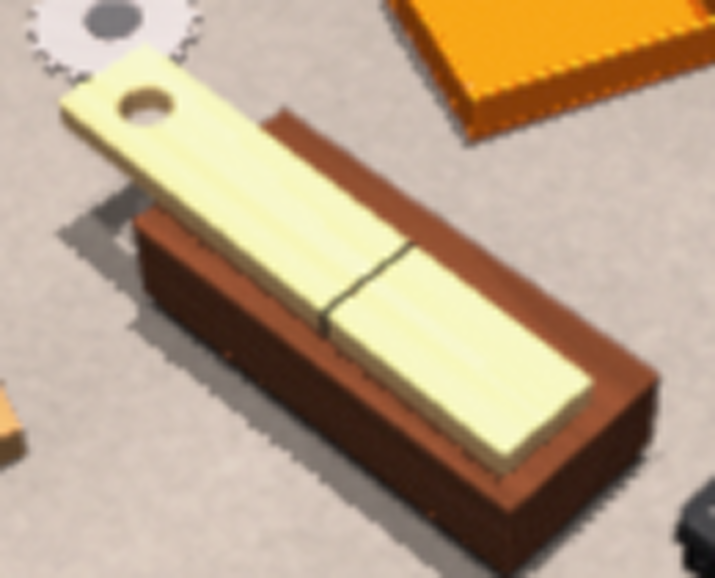

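The board hasn't moved, and the line is sharp: top crop (339,137)-(362,255), scene crop (324,313)-(411,243). I'll fit the poses per camera.

```bash
cat > fit.py <<'E'
from h import *
from scipy.optimize import least_squares
def fit(cam,px,loc,x0):
    px=np.array(px);loc=np.array(loc)
    def f(p):
        c,s=np.cos(p[2]),np.sin(p[2])
        W=np.c_[p[0]+c*loc[:,0]-s*loc[:,1],p[1]+s*loc[:,0]+c*loc[:,1],loc[:,2]]
        return (np.array([proj(cam,w) for w in W])-px).ravel()
    r=least_squares(f,x0);return r.x,np.sqrt(np.mean(r.fun**2))*np.sqrt(2)
def rel(bo,bl):
    d=np.array([np.cos(bl[2]),np.sin(bl[2])]);n=np.array([-d[1],d[0]])
    b=np.array([np.cos(bo[2]),np.sin(bo[2])])
    line=bo[:2]-.04*b;v=line-bl[:2]
    return dict(line_to_edge=.13-v@d,lat=v@n,dyaw_deg=np.degrees(bo[2]-bl[2]))
B=[(-.16,.03,.088),(-.16,-.03,.088),(.16,.03,.088),(.16,-.03,.088),(-.04,.03,.088),(-.04,-.03,.088)]
K=[(.13,.055,.07),(.13,-.055,.07),(-.13,.055,.07),(-.13,-.055,.07)]
E
python3 - <<'E'
from fit import *
a=(5.9,270,155);b=(5.5,250,140)
for cam,c,bp,kp in (('top',a,[(107,181),(130,298),(724,63),(748,177),(339,137),(362,255)],[(568,65),(612,264),(80,168),(122,369)]),
 ('scene',b,[(508,463),(592,382),(62,100),(148,45),(324,313),(411,243)],[(138,220),(285,108),(512,512),(658,378)])):
    bo,e1=fit(cam,crop(bp,*c),B,[.565,-.008,-1.38]);bl,e2=fit(cam,crop(kp,*c),K,[.55,.03,-1.37])
    print(cam,np.round(bo,4),round(e1,2),np.round(bl,4),round(e2,2),rel(bo,bl))
E
```

```text
top [ 0.5658 -0.0085 -1.384 ] 0.19 [ 0.5491  0.0329 -1.3662] 0.92 {'line_to_edge': np.float64(0.12608995974125678), 'lat': np.float64(0.008622352438513203), 'dyaw_deg': np.float64(-1.020269370088549)}
scene [ 0.5641 -0.0061 -1.3898] 0.62 [ 0.5463  0.0353 -1.3668] 0.93 {'line_to_edge': np.float64(0.12588942744973478), 'lat': np.float64(0.009916976159991065), 'dyaw_deg': np.float64(-1.3201320994751882)}
```

```bash
python3 - <<'E'
from h import *
print(np.round(togo([.5467,.0908,.16],-1.387),4))
E
```

```text
[[0.2498 0.0191 0.0136]
 [0.0284 0.0489 0.9109]]
```

{"fn": "jog_arm", "kwargs": {
  "rows": [
    [1, 0.04, 0.003, 0.002, 0, 0, 0.9],
    [1, 0.08, 0.006, 0.004, 0, 0, 0.9],
    [1, 0.12, 0.009, 0.006, 0, 0, 0.9],
    [1, 0.16, 0.012, 0.008, 0, 0, 0.9],
    [1, 0.2, 0.015, 0.01, 0, 0, 0.9],
    [1, 0.23, 0.018, 0.013, 0, 0, 0.9],
    [1, 0.25, 0.019, 0.013, 0, 0, 0.9],
    [1, 0.25, 0.019, 0.013, 0, 0, 0.9]
  ]
}}

```text
t: 8.82
tool_pos: [0.5456, 0.0867, 0.1585]
ee_rot: [3.136, -0.0, -1.392]
wrist_force: [0.9, -0.0, 1.3]
finger_gap: 0.999
```

{"fn": "jog_arm", "kwargs": {
  "rows": [
    [1, 0, 0, 0, 0, 0, 0],
    [1, 0, 0, 0, 0, 0, 0]
  ]
}}

```text
t: 8.98
tool_pos: [0.5447, 0.0864, 0.1571]
ee_rot: [3.133, -0.001, -1.392]
wrist_force: [0.1, -0.2, 0.3]
finger_gap: 0.997
```

```bash
python3 - <<'E'
from h import *
import cv2
print(np.round(togo([.5467,.0908,.073],-1.387),4))
s=optics.read_camera('scene')[:,:,::-1]
cv2.imwrite('pics/s6.png',cv2.resize(s[90:245,240:400],None,fx=3.8,fy=3.8,interpolation=cv2.INTER_CUBIC))
E
```

```text
[[-0.004  -0.0035  0.084 ]
 [ 0.4902 -0.045  -0.3089]]
```

View pics/s6.png

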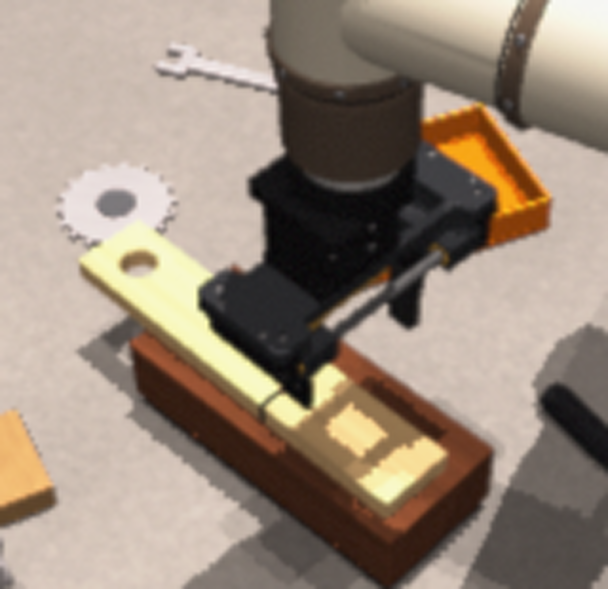

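The fingers are open on either side of the board's tail half, behind the line. Descending.

{"fn": "jog_arm", "kwargs": {
  "rows": [
    [1, -0.002, -0.003, 0.02, 0.5, 0, -0.3],
    [1, -0.003, -0.003, 0.045, 0.5, 0, -0.3],
    [1, -0.004, -0.003, 0.06, 0.5, 0, -0.3],
    [1, -0.004, -0.003, 0.066, 0.5, 0, -0.3],
    [1, -0.004, -0.003, 0.068, 0.5, 0, -0.3],
    [1, -0.004, -0.003, 0.068, 0.5, 0, -0.3],
    [1, -0.004, -0.003, 0.068, 0.5, 0, -0.3]
  ]
}}

```text
t: 9.62
tool_pos: [0.5476, 0.0921, 0.0904]
ee_rot: [-3.139, -0.001, -1.385]
wrist_force: [0.3, 1.0, 0.4]
finger_gap: 1.002
```

```bash
python3 - <<'E'
from h import *
print(np.round(togo([.5467,.0908,.073],-1.387),4),readout.get_obs()['tool_pos'])
E
```

```text
[[ 0.0011  0.0011  0.0173]
 [-0.176  -0.0296  0.1094]] [0.54755862 0.09206332 0.09035235]
```

{"fn": "jog_arm", "kwargs": {
  "rows": [
    [1, 0.001, 0.001, 0.004, -0.2, 0, 0.1],
    [1, 0.001, 0.001, 0.008, -0.2, 0, 0.1],
    [1, 0.001, 0.001, 0.012, -0.2, 0, 0.1],
    [1, 0.001, 0.001, 0.015, -0.2, 0, 0.1],
    [1, 0.001, 0.001, 0.016, -0.2, 0, 0.1],
    [1, 0.001, 0.001, 0.016, -0.2, 0, 0.1],
    [1, 0.001, 0.001, 0.016, -0.2, 0, 0.1]
  ]
}}

```text
t: 10.2
tool_pos: [0.5468, 0.0909, 0.0743]
ee_rot: [3.141, -0.001, -1.387]
wrist_force: [0.9, 0.3, 0.8]
finger_gap: 0.999
```

{"fn": "jog_arm", "kwargs": {
  "rows": [
    [1, 0, 0, 0, 0, 0, 0]
  ]
}}

```text
t: 10.28
tool_pos: [0.547, 0.0908, 0.0744]
ee_rot: [3.141, -0.001, -1.387]
wrist_force: [0.2, -0.4, -0.1]
finger_gap: 0.999
```

{"fn": "jog_arm", "kwargs": {
  "rows": [
    [0.7, 0, 0, 0.0015, 0, 0, 0],
    [0.6, 0, 0, 0.0015, 0, 0, 0],
    [0.5, 0, 0, 0.0015, 0, 0, 0],
    [0.45, 0, 0, 0.0015, 0, 0, 0],
    [0.4, 0, 0, 0.0015, 0, 0, 0],
    [0.3, 0, 0, 0.0015, 0, 0, 0],
    [0.2, 0, 0, 0.0015, 0, 0, 0],
    [0.1, 0, 0, 0.0015, 0, 0, 0]
  ],
  "newtons": 10
}}

```text
t: 10.95
tool_pos: [0.5469, 0.0909, 0.0729]
ee_rot: [3.141, -0.001, -1.387]
wrist_force: [0.2, 0.3, -0.1]
finger_gap: 0.686
```

{"fn": "jog_arm", "kwargs": {
  "rows": [
    [-0.1, 0, 0, 0, 0, 0, 0],
    [-0.3, 0, 0, 0, 0, 0, 0],
    [-0.3, 0, 0, 0, 0, 0, 0]
  ],
  "newtons": 40
}}

```text
t: 11.2
tool_pos: [0.5469, 0.0909, 0.0729]
ee_rot: [3.141, -0.001, -1.387]
wrist_force: [0.1, -0.3, -1.1]
finger_gap: 0.687
```

```bash
python3 - <<'E'
from h import *
import cv2
o=readout.get_obs();print(o['tool_pos'],o['ee_rot'],o['wrist_force'],o['ft_torque'],o['finger_gap'])
s=optics.read_camera('scene')[:,:,::-1]
cv2.imwrite('pics/s7.png',cv2.resize(s[140:245,250:380],None,fx=5.5,fy=5.5,interpolation=cv2.INTER_CUBIC))
E
```

```text
[0.5469428  0.09086386 0.07294204] [ 3.14130347e+00 -6.23557396e-04 -1.38670659e+00] [ 0.05322306 -0.2784251  -1.14381373] [ 0.12873622 -0.01109125  0.0252475 ] 0.6868530844883948
```

View pics/s7.png

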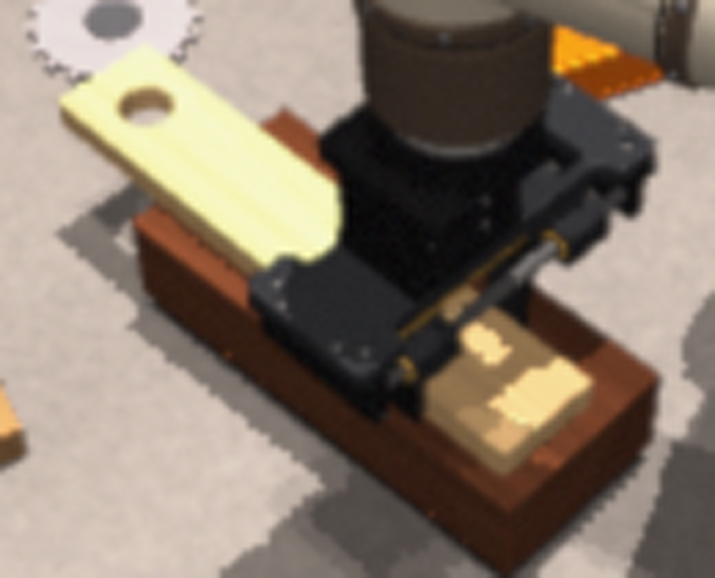

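The gap of 0.687 is about 60 mm, so the board is gripped, and it hasn't shifted. I'll slide it 115 mm first and then measure.

{"fn": "jog_arm", "kwargs": {
  "rows": [
    [-0.3, 0.005, 0, 0.0003, 0, 0, -0.1],
    [-0.3, 0.013, 0, 0.0003, 0, 0, -0.2],
    [-0.3, 0.022, 0, 0.0003, 0, 0, -0.4],
    [-0.3, 0.031, -0.001, 0.0003, 0, 0, -0.6],
    [-0.3, 0.04, -0.001, 0.0003, 0, 0, -0.8],
    [-0.3, 0.049, -0.001, 0.0003, 0, 0, -1],
    [-0.3, 0.057, -0.001, 0.0003, 0, 0, -1.1],
    [-0.3, 0.06, -0.001, 0.0003, 0, 0, -1.2]
  ]
}}

```text
t: 11.92
tool_pos: [0.5593, 0.0308, 0.0729]
ee_rot: [-3.141, -0.0, -1.367]
wrist_force: [-1.9, 4.9, 4.6]
finger_gap: 0.682
```

```bash
python3 - <<'E'
from h import *
d=np.array([.2029,-.9792])
o=readout.get_obs();print(o['tool_pos'],o['ee_rot'],o['wrist_force'],o['ft_torque'],o['finger_gap'])
v=o['tool_pos'][:2]-np.array([.54694,.09086]);print('slid',v@d,'lat',v@[.9792,.2029])
print(np.round(togo([.54694+.115*d[0],.09086+.115*d[1],.0727],-1.3665),4))
E
```

```text
[0.55929518 0.03084579 0.0729228 ] [-3.14130151e+00 -4.87392042e-04 -1.36697149e+00] [-1.920142    4.9087194   4.59267526] [ 1.50419401  0.45216626 -0.13710009] 0.6820195850850174
slid 0.06127277907542464 lat -7.869289575914276e-05
[[ 0.0537 -0.0001  0.0002]
 [-0.0167 -0.0279 -0.027 ]]
```

{"fn": "jog_arm", "kwargs": {
  "rows": [
    [-0.3, 0.006, 0, 0, 0, 0, 0],
    [-0.3, 0.014, 0, 0, 0, 0, 0],
    [-0.3, 0.023, 0, 0, 0, 0, 0],
    [-0.3, 0.032, 0, 0, 0, 0, 0],
    [-0.3, 0.041, 0, 0, 0, 0, 0],
    [-0.3, 0.048, 0, 0, 0, 0, 0],
    [-0.3, 0.053, 0, 0, 0, 0, 0],
    [-0.3, 0.053, 0, 0, 0, 0, 0]
  ]
}}

```text
t: 12.58
tool_pos: [0.5702, -0.0227, 0.0729]
ee_rot: [3.142, -0.002, -1.368]
wrist_force: [1.2, -1.7, 1.1]
finger_gap: 0.684
```

{"fn": "jog_arm", "kwargs": {
  "rows": [
    [-0.3, 0, 0, 0, 0, 0, 0]
  ]
}}

```text
t: 12.67
tool_pos: [0.5703, -0.0231, 0.073]
ee_rot: [-3.142, -0.002, -1.368]
wrist_force: [-1.1, 4.2, 3.3]
finger_gap: 0.688
```

```bash
python3 - <<'E'
from h import *
import cv2
d=np.array([.2029,-.9792])
o=readout.get_obs();print(o['tool_pos'],o['ee_rot'],o['wrist_force'],o['ft_torque'],o['finger_gap'])
v=o['tool_pos'][:2]-np.array([.54694,.09086]);print('slid',v@d,'lat',v@[.9792,.2029])
t=optics.read_camera('top')[:,:,::-1];s=optics.read_camera('scene')[:,:,::-1]
cv2.imwrite('pics/top8.png',t);cv2.imwrite('pics/scene8.png',s)
cv2.imwrite('pics/t8.png',cv2.resize(t[145:225,330:450],None,fx=6,fy=6,interpolation=cv2.INTER_CUBIC))
cv2.imwrite('pics/s8.png',cv2.resize(s[110:225,220:350],None,fx=5,fy=5,interpolation=cv2.INTER_CUBIC))
E
```

```text
[ 0.57034407 -0.02311798  0.0729576 ] [-3.14150399e+00 -1.70219435e-03 -1.36812388e+00] [-1.10061053  4.19432924  3.32515463] [1.36162416e+00 2.85097149e-01 2.05624934e-04] 0.687732194056513
slid 0.11635592683212582 lat -0.00020886798327517225
```

View pics/t8.png

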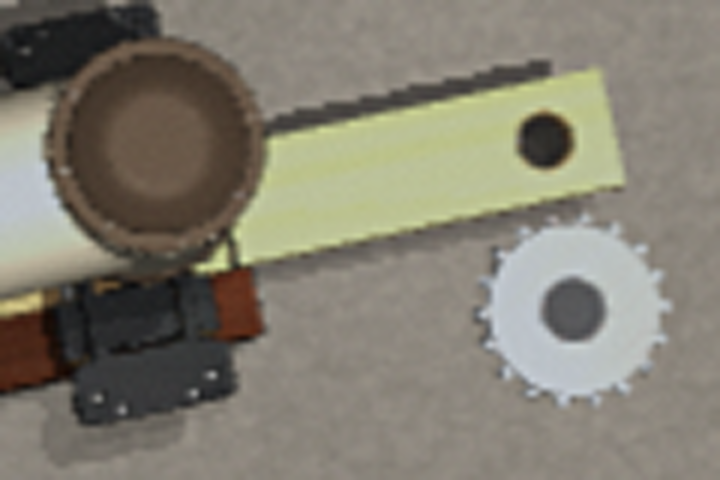

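View pics/s8.png

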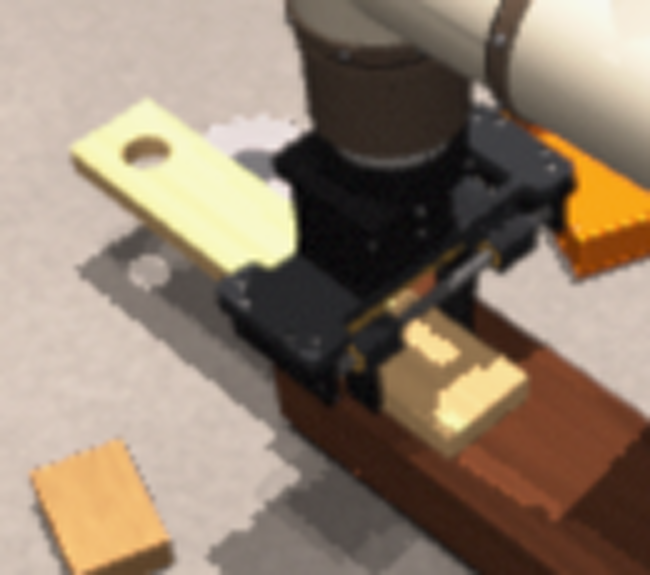

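```bash
python3 - <<'E'
from fit import *
c8=(6,330,145)
hc=crop([(602,68),(624,186)],*c8); ln=crop([(236,258)],*c8)[0]; ee=crop([(252,268),(263,332)],*c8)
P=[ray('top',*q,.088)[:2] for q in hc];L=ray('top',*ln,.088)[:2];E=[ray('top',*q,.07)[:2] for q in ee]
E0=[ray('top',*q,.07)[:2] for q in crop([(568,65),(612,264)],5.9,270,155)]
print(P,L,E,E0)
d=np.array([.2029,-.9792])
print('edge',[e@d for e in E+E0],'line',L@d,'hole end',[p@d-.2 for p in P])
cs=(5,220,110)
Q=[ray('scene',*q,.088)[:2] for q in crop([(72,150),(149,99),(527,381),(450,448)],*cs)]
ES=[ray('scene',*q,.07)[:2] for q in crop([(138,220),(285,108)],5.5,250,140)]
print('scene edge',[e@d for e in ES],'end-.2',[p@d-.2 for p in Q[:2]],'tail+.12',[p@d+.12 for p in Q[2:]])
v=P[0]-P[1];print('end yaw',np.arctan2(-v[0],v[1]), np.arctan2(E0[0][1]-E0[1][1],E0[0][0]-E0[1][0]),np.arctan2(v[1],v[0]))
E
```

```text
[array([ 0.65250435, -0.27362137]), array([ 0.59293633, -0.28337128])] [ 0.55785773 -0.08878579] [array([ 0.55436454, -0.09869123]), array([ 0.52192996, -0.10382139])] [array([ 0.62664662, -0.08220351]), array([ 0.52370984, -0.10353272])]
edge [np.float64(0.2091190193474887), np.float64(0.20756149542153216), np.float64(0.20764027349335124), np.float64(0.20763997026676215)] line 0.20012837655619597 hole end [np.float64(0.20032317492576812), np.float64(0.19778394221303314)]
scene edge [np.float64(0.2041607121633483), np.float64(0.20624877464306532)] end-.2 [np.float64(0.19603416337756802), np.float64(0.19713058358082625)] tail+.12 [np.float64(0.1957958906931057), np.float64(0.19321997907274246)]
end yaw -1.4085578792715354 0.2043156266025806 0.16223844752336117
```

Top crop: the line's near end is at (236,258) and the block's edge at (252,268)-(263,332), about 8 mm apart. The scene view gives 9 mm and odometry 8.6 mm. The long edges are parallel, with slopes 0.2115 and 0.2127. I'll move on 8 mm.

{"fn": "jog_arm", "kwargs": {
  "rows": [
    [-0.3, 0.002, 0, 0, 0, 0, 0],
    [-0.3, 0.004, 0, 0, 0, 0, 0],
    [-0.3, 0.006, 0, 0, 0, 0, 0],
    [-0.3, 0.008, 0, 0, 0, 0, 0],
    [-0.3, 0.008, 0, 0, 0, 0, 0],
    [-0.3, 0.008, 0, 0, 0, 0, 0]
  ]
}}

```text
t: 13.27
tool_pos: [0.572, -0.0311, 0.073]
ee_rot: [3.142, -0.002, -1.367]
wrist_force: [-0.3, 3.0, 3.2]
finger_gap: 0.679
```

```bash
python3 - <<'E'
from h import *
import cv2
d=np.array([.2029,-.9792])
o=readout.get_obs();print(o['tool_pos'],o['ee_rot'],o['wrist_force'],o['finger_gap'])
v=o['tool_pos'][:2]-np.array([.54694,.09086]);print('slid',v@d,'lat',v@[.9792,.2029])
t=np.mean([optics.read_camera('top') for _ in range(4)],0).astype('uint8')[:,:,::-1];s=optics.read_camera('scene')[:,:,::-1]
cv2.imwrite('pics/t9.png',cv2.resize(t[170:215,350:400],None,fx=12,fy=12,interpolation=cv2.INTER_CUBIC))
cv2.imwrite('pics/t9w.png',cv2.resize(t[145:225,330:450],None,fx=6,fy=6,interpolation=cv2.INTER_CUBIC))
cv2.imwrite('pics/s9.png',cv2.resize(s[110:225,220:350],None,fx=5,fy=5,interpolation=cv2.INTER_CUBIC))
E
```

```text
[ 0.5720049  -0.03109666  0.07296293] [ 3.14152074e+00 -2.43056407e-03 -1.36738024e+00] [-0.28297986  2.95393886  3.24275734] 0.6787917509863499
slid 0.1245056297612753 lat -0.00020145461513766297
```

View pics/t9.png

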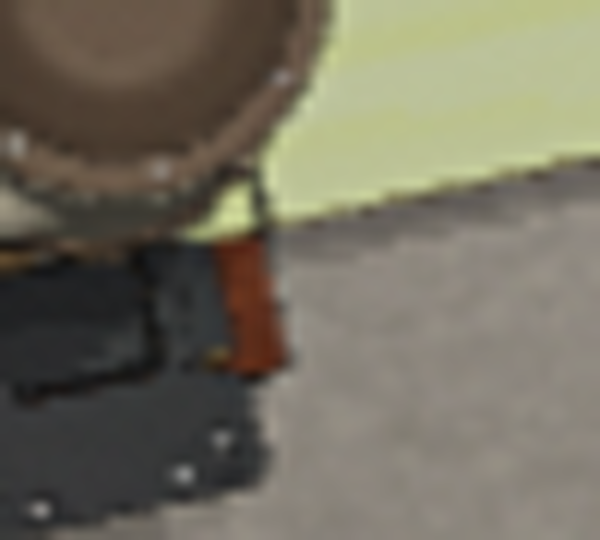

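View pics/t9w.png

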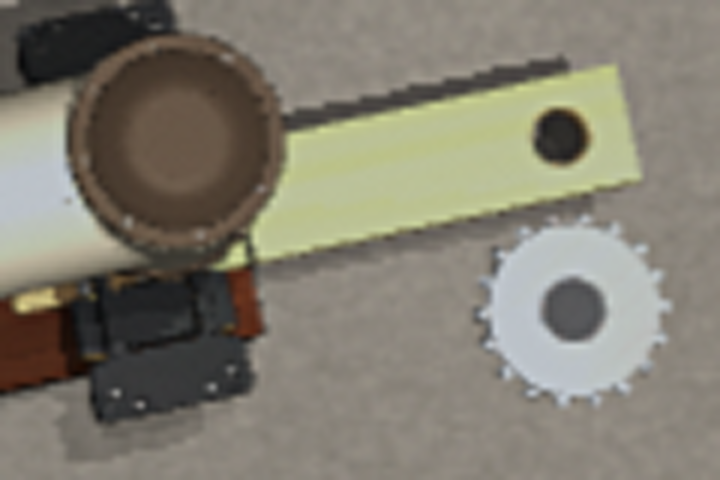

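View pics/s9.png

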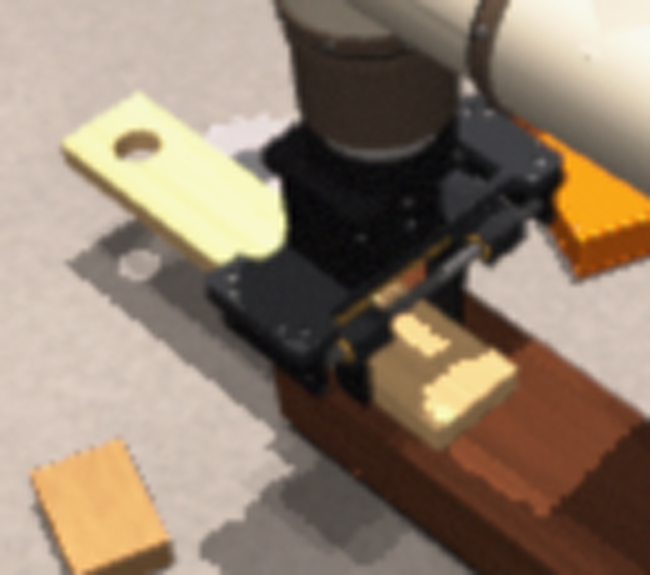

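```bash
python3 - <<'E'
from fit import *
d=np.array([.2029,-.9792])
f=lambda pts,c,z:[float(np.round(ray('top',*q,z)[:2]@d,4)) for q in crop(pts,*c)]
c=(12,350,170);w=(6,330,145)
print('edge',f([(272,245),(287,350)],c,.07),'old',f([(568,65),(612,264)],(5.9,270,155),.07))
print('line',f([(253,180),(262,220)],c,.088))
print('hole-.165',np.array(f([(561,135)],w,.088))-.165,'end-.2',np.array(f([(616,65),(641,180)],w,.088))-.2)
g=lambda pts,c,z:[float(np.round(ray('scene',*q,z)[:2]@d,4)) for q in crop(pts,*c)]
cs=(5,220,110);
print('scene: edge',g([(138,220),(285,108)],(5.5,250,140),.07),'end',np.array(g([(62,145),(139,93)],cs,.088))-.2,'tail',np.array(g([(518,370),(441,437)],cs,.088))+.12,'hole',np.array(g([(137,144)],cs,.088))-.165)
# before
print('before: scene end',np.array(g([(62,100),(148,45)],(5.5,250,140),.088))-.2,'tail',np.array(g([(508,463),(592,382)],(5.5,250,140),.088))+.12, 'line',g([(324,313),(411,243)],(5.5,250,140),.088))
print('before top: line',f([(339,137),(362,255)],(5.9,270,155),.088),'end',np.array(f([(724,63),(748,177)],(5.9,270,155),.088))-.2,'hole',np.array(f([(668,133)],(5.9,270,155),.088))-.165)
E
```

```text
edge [0.2105, 0.2085] old [0.2076, 0.2076]
line [0.2071, 0.2071]
hole-.165 [0.2077] end-.2 [0.2075 0.2068]
scene: edge [0.2042, 0.2062] end [0.2037 0.2057] tail [0.2048 0.2019] hole [0.207]
before: scene end [0.0814 0.079 ] tail [0.078  0.0807] line [0.0818, 0.0821]
before top: line [0.0836, 0.0824] end [0.0834 0.0825] hole [0.0827]
```

```bash
python3 - <<'E'
from fit import *
d=np.array([.2029,-.9792])
im=np.mean([optics.read_camera('top').astype(float) for _ in range(3)],0)
np.set_printoptions(linewidth=160)
sat=im[:,:,0]-im[:,:,2]; g=im.sum(2)/3
for v in range(185,202):
    print(v,'R-B',sat[v,366:378].astype(int),'gray',g[v,366:378].astype(int))
E
```

```text
185 R-B [13 11 21 34 34 19 38 38 38 37 37 37] gray [ 64  55  64 104 121  90 177 183 178 177 177 179]
186 R-B [11 19 38 53 47 12 26 37 38 39 39 41] gray [ 53  60 118 179 160  65 131 182 182 181 181 179]
187 R-B [18 23 43 50 46 19 31 41 41 42 43 43] gray [ 51  78 155 184 164  79 123 181 182 179 171 143]
188 R-B [25 34 51 52 50 25 25 39 33 27 22 14] gray [ 83 128 181 183 166  92  79 122 127 105  90 101]
189 R-B [41 43 49 49 44 20  9 12 12 10 10 10] gray [131 140 123 112  78  42  65 100 100  98  97 100]
190 R-B [ 3 18 55 57 60 50  9  8 11 12 11 13] gray [ 53  51  55  52  49  58  77 102 101 100 103 110]
191 R-B [-4  7 45 62 67 55 19 11 13 12 13 12] gray [ 43  37  43  51  57  63  81 115 115 114 112 113]
192 R-B [-4  1 38 65 68 59 25 11 14 14 15 15] gray [ 47  44  41  56  60  63  85 121 135 134 132 134]
193 R-B [-3  2 33 62 66 67 50 14 14 14 15 14] gray [ 51  52  44  53  57  60  92 137 135 135 133 131]
194 R-B [-3 -5 19 70 72 69 47 13 15 14 15 14] gray [ 54  52  47  59  61  60  86 134 133 132 132 131]
195 R-B [-2 -4 15 66 68 66 51 14 12 15 13 14] gray [ 55  54  51  59  58  56  61  92 134 134 129 129]
196 R-B [-2 -4  2 40 65 65 53 23 14 14 14 15] gray [ 57  54  53  46  56  54  62  99 141 141 137 131]
197 R-B [-2 -4  1 34 62 63 59 37 14 15 15 15] gray [ 57  55  54  49  55  52  59  95 139 139 138 138]
198 R-B [-3 -2  0 24 61 63 61 40 14 14 14 14] gray [ 56  58  55  47  54  53  52  83 137 140 137 138]
199 R-B [ 1 18 35 39 64 65 64 45 12 13 14 15] gray [ 48  57  64  50  54  53  52  65 109 136 133 132]
200 R-B [ 4 23 30 48 67 66 56 28 12 14 15 16] gray [ 44  40  36  48  55  52  52  64 108 135 134 132]
201 R-B [-2 -2 -3  0 13 12 14 13 14 15 14 15] gray [ 55  54  49  51  34  37  89 139 141 136 134 131]
```

```bash
python3 - <<'E'
from fit import *
d=np.array([.2029,-.9792])
for u,v in [(371.3,190),(372.33,193),(372.35,195),(373.0,197),(373.2,199),(372.5,194.5)]: print('edge',ray('top',u,v,.07)[:2]@d)
for u,v in [(371.16,186),(371.23,187)]: print('line',ray('top',u,v,.088)[:2]@d)
E
```

```text
edge 0.20778676137792362
edge 0.20887370265474955
edge 0.20762204940609363
edge 0.20823768022497763
edge 0.20752006527322978
edge 0.20839429620296135
line 0.20772786704046772
line 0.20728473668250383
```

The subpixel check puts the line about 0.6 mm short of the edge. One tiny nudge.

{"fn": "jog_arm", "kwargs": {
  "rows": [
    [-0.3, 0.0006, 0, 0.0001, 0, 0, 0],
    [-0.3, 0.0006, 0, 0.0001, 0, 0, 0],
    [-0.3, 0.0006, 0, 0.0001, 0, 0, 0],
    [-0.3, 0.0006, 0, 0.0001, 0, 0, 0]
  ]
}}

```text
t: 14.0
tool_pos: [0.5721, -0.0315, 0.0729]
ee_rot: [-3.142, -0.002, -1.368]
wrist_force: [-1.3, 3.2, 3.9]
finger_gap: 0.682
```

```bash
python3 - <<'E'
from h import *
import cv2
d=np.array([.2029,-.9792])
o=readout.get_obs();print(o['t'],o['tool_pos'],o['ee_rot'],o['wrist_force'],o['finger_gap'])
v=o['tool_pos'][:2]-np.array([.54694,.09086]);print('slid',v@d)
im=np.mean([optics.read_camera('top').astype(float) for _ in range(3)],0)
g=im.sum(2)/3
for r in (186,187):
    w=np.clip(181-g[r,370:374],0,None);print('line',ray('top',(w*np.arange(370,374)).sum()/w.sum(),r,.088)[:2]@d)
s=optics.read_camera('scene')[:,:,::-1];cv2.imwrite('pics/s10.png',s)
o=readout.get_obs();print(o['tool_pos'],o['wrist_force'])
E
```

```text
14.0 [ 0.57208002 -0.0314812   0.0729455 ] [-3.14158404e+00 -2.20254035e-03 -1.36757191e+00] [-1.26055426  3.22909621  3.90963663] 0.6821246056272748
slid 0.1248974074441828
line 0.2077283449796669
line 0.2077072538139012
[ 0.57209741 -0.03148673  0.07294692] [-0.79673672  4.78551205  4.07647288]
```

View pics/s10.png

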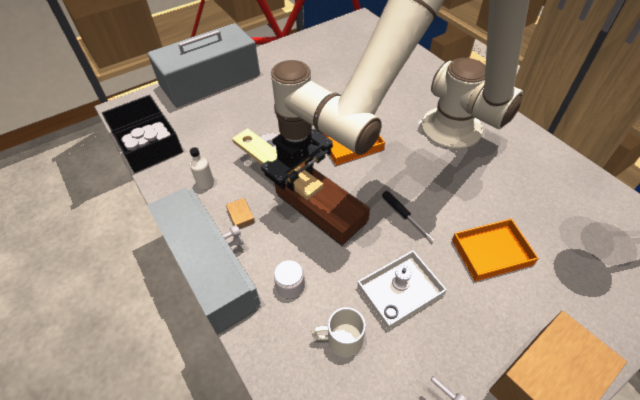

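The line is within about 0.5 mm of the edge. The board is held level with a light push down, and the hub stands in the tray at (403,278) with the bystanders in place. Handing in.

```bash
python3 -c "
from workcell import arm
print(arm.job_done())"
```

```text
the job is handed in; nothing more can be done
None
```

The hub is standing upright in the white parts tray, and the board is out along the block with its line at the block's end edge. I handed the job in at about 14 s of the 51 s allowed, with the arm still holding the board.

- **Hub:** I gripped it by the upper flange and lowered it until the wrist force showed contact (from -2.4 N to +1.2 N). The last picture shows it upright in the tray, clear of the lockring.
- **Board:** I gripped it by its sides, 60 mm behind the line, with 40 N. I slid it 125 mm along the block and turned it about 1.2° to square it with the block. The arm still holds it level, pressing down with about 4 N.
- **Line position:** In the last top view the line measures 0.2077 m along the slide direction, and the edge measures 0.2076–0.2084 m. The scene view, taken just before the last 0.4 mm nudge, agreed to about 0.5 mm.
- **Checks that disagreed:** An early fit using the block's full length put the slide at 126 mm, about 1 mm more. A first coarse reading of the edge gave up to 0.2105 m. I went by the finer pixel readings instead.
- **Not seen directly:** The gripper hid most of the line at the end, so its squareness rests on the board's long edges and the tool's angle. The short hole-end edge gave a reading about 2° off, but it was too noisy to rely on.
- **Other things on the bench:** Everything else I could see in the last scene picture looked unmoved. The arm hid the sprocket and wrench there, but the arm never went near them.

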